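# Load a sample vial into the reader's push-latch drawer

## Task

Load the sample vial into the reader: press the drawer's front inward until its touch latch lets go and the drawer springs out, stand the vial upright and fully down in the drawer's round seat and let go of it, then push the drawer home until the latch catches and it stays shut on its own. Feel for the latch's stop and be gentle: never push on the reader or its drawer with more than 20 N. Leave the jar, the amber bottle and the tube rack standing where they are.

Things in the scene. Friction and masses are not known exactly. Their poses are not given: they have to be found in the camera images.
- reader: White bench instrument, fixed, 260 mm deep (x), 210 wide (y). Deck of the front part 98 mm high; from 100 mm behind the front face the rear part rises to 152 mm behind a sloping grey panel. Origin: centre of its underside on the bench; +x points inward from the front face (at x = -130 mm, towards the robot) to the back, y left, z up; yaw up to 0.3 rad. Sample drawer in the middle of its front.
- drawer (a joint): How far the sample drawer is out (m), along the reader's -x: 0 latched, 0.075 fully sprung out, negative when pressed in past the latched position. Push-push catch: press in to its stop and draw back; a shut drawer then springs out (half a second, following the finger), an open one settles at 0 and stays. Short of the stop nothing trips: it returns to where it was.
- front_face (a point): Centre of the outer face of the drawer's front, 55 mm above the bench, moves with the drawer. The front is a plain white block 80 mm wide, 26 thick, 13 to 89 mm above the bench, standing 18 mm proud of the reader's front face when latched, so fingers pressing it clear the housing. Best pressed with closed fingertips. Axes as the reader's: x is the pushing direction.
- latch (a point): The hidden latch, inside under the deck, fixed in the reader. Its stop, the same for opening and closing, lies 4 to 13 mm past the latched position, differs from reader to reader and can only be felt: up to it only the drawer's spring resists (1.6 N fully out, 4.5 N shut, up to 6 N near the stop), at it the force climbs about 17 N per mm. 10 to 14 N trips it; over 20 N is not allowed.
- seat (a point): Centre of the floor of the round vial seat in the drawer, 18 mm above the bench, 60 mm behind front_face; moves with the drawer. Hole 31 mm across, 18 deep, chamfered, in a grey block 56 by 62 mm, top 36 mm above the bench, open above. Hidden in the reader when shut; fully out it is 33 mm in front of the reader's front face and 34 mm behind the drawer front's inner side.
- vial: The sample vial, loose and upright on the bench, to the left or to the right in front of the reader: white plastic, round, 28 mm in diameter and 61 mm tall with a slightly narrower (26 mm) ribbed white screw cap on the upper 16 mm; 20 to 45 g. Origin: centre of its underside, z up along its axis.
- jar: Bystander: a squat white plastic jar with a white lid, 62 mm in diameter and 47 mm tall, on the other side from the vial. Origin: centre of its underside.
- amber_bottle: Bystander: a brown glass reagent bottle with a white cap, 72 mm in diameter and 155 mm tall, left of the reader. Origin: centre of its underside.
- tube_rack: Bystander: an orange plastic rack with capped tubes, 165 mm (x) by 75 mm (y), 97 mm high over the caps, right of the reader. Origin: centre of its underside.
Mind the look-alikes: they are no part of the job. What is meant by the vial is not brown or pink, and is the smaller of those in its own colour.

How it is judged:
On the way, in this order (a step that is already met when the one before it is completed fails the run):
1. the latch has let go and the drawer has sprung out (value of joint drawer above 0.06 m), for 0.2 s.
2. the vial stands upright, fully down in the seat of the open drawer, and is let go (horizontal distance between vial and seat below 0.0035 m and z of vial in the frame of seat below 0.0025 m and angle between vial's own z axis and vertical below 0.09 rad and value of joint drawer above 0.06 m and contact force between vial and the fingers below 0.05 N), for 0.2 s.
At the end, for the whole second after the job is handed in: The drawer is shut and held by its latch (joint within 3 mm of 0 and staying there), and the vial stands at rest in the drawer's seat: within 3.5 mm of its centre, its underside within 2.5 mm of the seat's floor, upright within 0.09 rad (value of joint drawer between -0.003 and 0.003 m and horizontal distance between vial and seat below 0.0035 m and z of vial in the frame of seat below 0.0025 m and angle between vial's own z axis and vertical below 0.09 rad and linear speed of vial below 0.02 m/s); the robot touches nothing.
It fails at once if the reader or its drawer is pushed with more than 20 N (contact force between reader and the fingers above 20 N or contact force between reader and the arm above 20 N).
It fails at once if the jar is shoved more than 30 mm or knocked over (distance of jar from where it was at the start of the episode above 0.03 m or angle between jar's own z axis and vertical above 0.35 rad).
It fails at once if the amber bottle is shoved more than 30 mm or knocked over (distance of amber_bottle from where it was at the start of the episode above 0.03 m or angle between amber_bottle's own z axis and vertical above 0.35 rad).
It fails at once if the tube rack is shoved more than 30 mm or knocked over (distance of tube_rack from where it was at the start of the episode above 0.03 m or angle between tube_rack's own z axis and vertical above 0.35 rad).
It also fails if it takes over 66 s, if anything falls off the work surface, if the arm or the gripper's body presses on something with over 40 N, if the wrist force passes 120 N, or if a joint passes its speed limit or range.

## Robot

A 7-joint arm with a two-finger parallel gripper is mounted at the origin on the work surface. World frame = base frame: x ahead of the robot, y to its left, z up, the work surface at z = 0. Lengths are in m, angles in rad, forces in N, time in s.
With the tool pointing down it reaches from about 0.4 to 0.85 m from the base axis. Payload 10.4 kg.
Tool frame: the origin (TCP) lies on the centre line of the jaws, within the pads' length; the fingertips stand 11 mm ahead of it and the grasp point (between the pads) lies 8 mm behind it (tip_reach is the distance from the TCP to the fingertips, in m); z points along the fingers, y is the line along which they close (so a half turn about z gives the same grasp; the last joint's range is limited). The gripper opens to 85 mm and grips with 20 to 120 N. Pads are 22 mm wide; open, the fingers measure 114 mm over their backs; the gripper's body (76 mm by 85 mm) begins 54 mm behind the grasp point. The pads swing forward as they close: fully open they stand 13 mm farther back than shut.
Start: joints at [-1.291, 0.332, -0.065, 1.46, 0.022, 1.35, -0.088], TCP at [0.186, 0.597, 0.242] pointing down, gripper open.
Joint ranges: [-2.6, 2.6], [-0.5, 2.12], [-1.47, 1.34], [0.16, 2.42], [-1.27, 4.41], [0.06, 2.06], [-2.6, 2.6]. Speed limits (rad/s): [2.22, 2.22, 2.79, 2.79, 3.14, 3.14, 3.14].

## Interface

Orientations are given as a unit quaternion [x, y, z, w].
In Python, from workcell import get_obs, camera, hand_in, tip_reach gives the robot as it stands. The module is installed in compiled form; this text tells all that it offers.
- The arm moves only by the tool move_arm, never from a script. Its argument "plan" is a list of rows, each an object with "delta_pos": the shift along the tool's x, y, z in parts of the range, where 1.0 means 0.5 m, a list of three; "turn": the turn, a rotation vector about the tool's x, y, z in shares of 360 degrees (1.0 is 360 degrees), a list of three; "fingers": the closure, from 0 (fully open) to 1 (shut). A call has 1 to 12 rows; each row is the pose to reach, as a shift and turn from the pose commanded when the call began, along the tool's axes at that moment; what a row does not reach only later rows make up. A row lasts 1/8 s, in which the tool goes at most 62.5 mm and 10.7 degrees, less where a joint would pass 70% of its speed; a pose out of reach is approached as far as the arm can. No shift or turn number may pass 1 either way. A call with a gripper value outside its range is refused whole. The fingers move at their own pace and stop on an object; "force" is the grip in N (left out, the last holds). Time passes only in rows, so rows that repeat a pose let the fingers close. It gives the time, the measured TCP pose, the force, the opening and the grip force at its end, in the units of the state.
- get_obs(): the state, without advancing time (a new reading comes with each control period).
- camera(name): name is "scene" or "top" or "wrist"; returns a dict with "color" (400x640x3 uint8, red, green, blue), "range_z" (400x640 float32, m along the optical axis (not along the pixel's ray), 0 where there is no reading), "fx", "fy", "cx", "cy" (pixels), "R" (3x3) and "t" (3): a world point X has camera coordinates R X + t; the wrist camera has in their place "tool_from_camera" (4x4, takes a point from camera to tool coordinates, whose origin is the TCP and whose axes are the flange's). Camera axes: x right, y down, z forward; pixel columns grow to the right and rows downward; lengths in m; the calibration is good to about 2 mm. The wrist camera is an equidistant fisheye: a pixel r from the principal point sees the ray r / f radians off the axis. A picture is of the moment at which its call begins: read the wrist's pose just before it.
- hand_in(): hands the job in; it is judged then, once.
The state is a dict: "clock": time; "joint_pos": joint angles; "joint_velocities": joint speeds; "tau": joint torques, N m; "position": TCP position; "ee_rot": TCP orientation; "ft_force": force on the tool from outside, world axes, zero at the start; "torque": the same for the moment, N m; "grip_width": opening from 0.0 (shut) to 1.0 (fully open); "grasp_force": force on a finger pad.
Only numpy, scipy, OpenCV 4.12 (cv2) and the standard library are available. Lean on these libraries where they do the work, as an engineer would, in place of code of your own. Each camera call takes 0.05 s, during which the arm holds its last target. There are 200 camera calls.

## Working session

There is one attempt and no reset: what is moved stays moved. The work goes in short steps, Python scripts to look and compute and a tool call to move; the robot and the scene stay as the last step left them, time stands still between calls to the robot, and variables do not carry over. Pictures are saved under pics/ and viewed, at most 10 in all, crops included, and the job is handed in when it is done.

Besides the shell and the picture viewer there is one more tool, called after ">>>" as a command line: name --argument value ..., lists and objects as JSON in quotes. move_arm: Moves the arm, as the interface text tells. Its arguments: {"type":"object","properties":{"plan":{"type":"array","items":{"type":"object","properties":{"delta_pos":{"type":"array","items":{"type":"number"}},"turn":{"type":"array","items":{"type":"number"}},"fingers":{"type":"number"}}}},"force":{"type":"number"}},"required":["plan"]}

```bash
mkdir -p pics; cat > h.py <<'E'
import numpy as np, cv2
from workcell import get_obs, camera, hand_in, tip_reach
from scipy.spatial.transform import Rotation as Ro
def cloud(c):
    v,u=np.mgrid[0:400,0:640]; z=c["range_z"]
    P=np.stack([(u-c["cx"])/c["fx"]*z,(v-c["cy"])/c["fy"]*z,z],-1)
    W=(P-c["t"])@c["R"]; W[z==0]=np.nan
    return W
def save(n,img,s=1): cv2.imwrite("pics/"+n,cv2.resize(img[...,::-1],None,fx=s,fy=s,interpolation=cv2.INTER_CUBIC))
E
python3 - <<'E'
from h import *
o=get_obs(); print({k:np.round(v,4) for k,v in o.items()},tip_reach)
a=camera("scene");b=camera("top")
np.savez("c0.npz",sc=a["color"],sw=cloud(a),tc=b["color"],tw=cloud(b))
save("top0.png",b["color"],1.25);save("scene0.png",a["color"],1.25)
E
```

```text
{'clock': np.float64(0.0), 'joint_pos': array([-1.2906,  0.3329, -0.0647,  1.461 ,  0.0216,  1.3499, -0.0885]), 'joint_velocities': array([ 0.    ,  0.001 , -0.0001,  0.0006,  0.0007,  0.0005,  0.001 ]), 'tau': array([-6.00000e-04, -6.25455e+01,  4.87000e-02, -3.91604e+01,
        1.62000e-02,  1.01000e-02, -0.00000e+00]), 'position': array([0.1862, 0.5962, 0.2415]), 'ee_rot': array([ 1.508e-01,  9.886e-01, -7.000e-04, -1.000e-04]), 'ft_force': array([-0.3579, -0.042 ,  0.2452]), 'torque': array([-0.0436,  0.0445,  0.033 ]), 'grasp_force': np.float64(0.0), 'grip_width': np.float64(1.0004)} 0.011
```

View pics/top0.png

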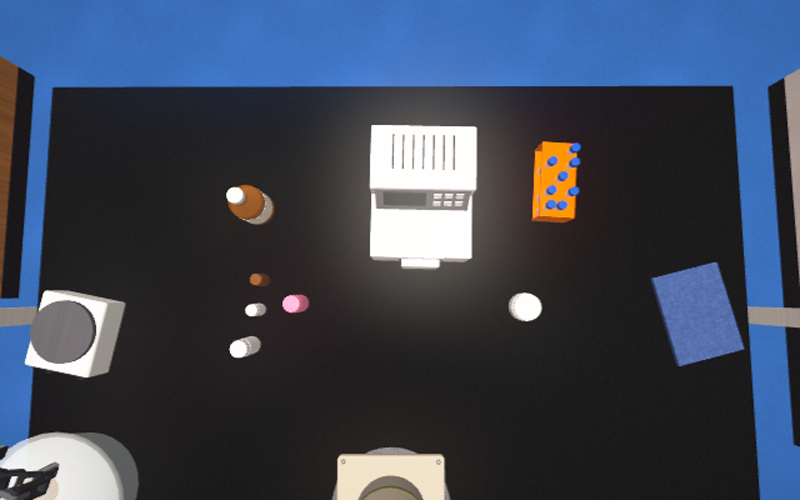

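View pics/scene0.png

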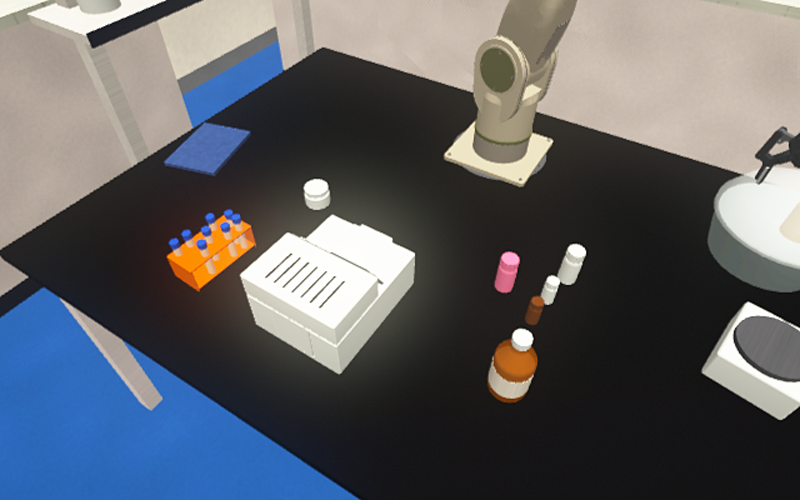

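The top view shows the reader with its drawer front at (420,264). The vial-like items are brown (259,280), pink (295,303), small white (255,310) and larger white (244,347). The jar is at (525,306). The smaller white one at (255,310) fits the vial, so I'll measure it and confirm in a crop.

```bash
python3 - <<'E'
from h import *
d=np.load("c0.npz")
for n in "ts":
    W=d[n+"w"].reshape(-1,3);C=d[n+"c"].reshape(-1,3)
    m=(W[:,2]>.012)&(W[:,2]<.3)&(W[:,0]>.2)&(abs(W[:,1])<.6)&(W[:,0]<1)
    H=np.zeros((800,1200),np.uint8);ij=((W[m][:,:2]+[0,.6])*1000).astype(int);H[ij[:,0],ij[:,1]]=255
    H=cv2.dilate(H,np.ones((5,5)))
    k,L=cv2.connectedComponents(H) if 0 else cv2.connectedComponents(np.vstack([H,np.zeros((400,1200),np.uint8)]))
    lab=L[ij[:,0],ij[:,1]]
    for i in range(1,k):
        p=W[m][lab==i]
        if len(p)<8: continue
        zt=np.percentile(p[:,2],97);t=p[p[:,2]>zt-.006]
        print(n,len(p),"ztop %.3f"%zt,"top ctr",np.round((t.min(0)+t.max(0))[:2]/2,3),"ext",np.round(np.ptp(t,0)[:2],3),"all",np.round(p.min(0)[:2],3),np.round(p.max(0)[:2],3),"col",C[m][lab==i].mean(0).astype(int))
# reader edges
W=d["tw"]
dk=W[(abs(W[...,2]-.098)<.004)&(W[...,0]>.4)&(W[...,0]<.8)&(abs(W[...,1])<.25)]
r=cv2.minAreaRect(dk[:,:2].astype(np.float32)*1000);print("deck",r,np.round(cv2.boxPoints(r)),dk[:,2].mean())
fr=W[(abs(W[...,2]-.089)<.004)&(W[...,0]>.4)&(W[...,0]<.8)&(abs(W[...,1])<.25)]
r=cv2.minAreaRect(fr[:,:2].astype(np.float32)*1000);print("front",r,np.round(cv2.boxPoints(r)),len(fr))
tp=W[(abs(W[...,2]-.152)<.004)&(W[...,0]>.4)&(abs(W[...,1])<.25)]
r=cv2.minAreaRect(tp[:,:2].astype(np.float32)*1000);print("rear",r,np.round(cv2.boxPoints(r)),len(tp))
save("crop0.png",d["sc"][180:340,360:480],3.5)
E
```

```text
t 299 ztop 0.091 top ctr [0.35 0.31] ext [0.036 0.034] all [0.332 0.291] [0.37  0.327] col [208 204 200]
t 457 ztop 0.051 top ctr [ 0.435 -0.293] ext [0.056 0.057] all [ 0.406 -0.323] [ 0.466 -0.263] col [241 239 236]
t 130 ztop 0.065 top ctr [0.429 0.295] ext [0.024 0.025] all [0.416 0.281] [0.441 0.307] col [211 207 203]
t 114 ztop 0.069 top ctr [0.433 0.597] ext [0.021 0.005] all [0.417 0.594] [0.444 0.6  ] col [158 153 147]
t 240 ztop 0.090 top ctr [0.443 0.204] ext [0.033 0.034] all [0.424 0.185] [0.46  0.221] col [224 148 178]
t 66 ztop 0.017 top ctr [ 0.473 -0.591] ext [0.058 0.016] all [ 0.444 -0.599] [ 0.502 -0.583] col [ 84 109 167]
t 126 ztop 0.065 top ctr [0.494 0.286] ext [0.021 0.024] all [0.481 0.273] [0.507 0.298] col [131  80  48]
t 9099 ztop 0.156 top ctr [ 0.729 -0.066] ext [0.137 0.21 ] all [ 0.518 -0.171] [0.798 0.041] col [234 232 230]
t 873 ztop 0.157 top ctr [0.654 0.302] ext [0.031 0.032] all [0.618 0.266] [0.688 0.336] col [164 126  95]
t 1902 ztop 0.100 top ctr [ 0.71  -0.361] ext [0.138 0.072] all [ 0.625 -0.402] [ 0.794 -0.319] col [204 135  61]Traceback (most recent call last):
  File "<stdin>", line 6, in <module>
IndexError: index 800 is out of bounds for axis 0 with size 800
```

```bash
python3 - <<'E'
from h import *
d=np.load("c0.npz")
for n in "ts":
    W=d[n+"w"]
    for nm,z in(("deck",.100),("front",.091),("rear",.154)):
        p=W[(abs(W[...,2]-z)<.004)&(W[...,0]>.4)&(W[...,0]<.9)&(abs(W[...,1]+.06)<.16)]
        r=cv2.minAreaRect(p[:,:2].astype(np.float32)*1000);print(n,nm,np.round(cv2.boxPoints(r)).tolist(),np.round(r[2],2),len(p),p[:,2].mean())
    q=W[(abs(W[...,2]-.055)<.012)&(W[...,0]<.56)&(abs(W[...,1]+.06)<.12)]; print("face",len(q))
    if len(q)>5: print(q.mean(0))
    for c in ((.429,.295),):
        p=W[(np.hypot(W[...,0]-c[0],W[...,1]-c[1])<.03)&(W[...,2]>.02)]
        print("vial",len(p),p.min(0),p.max(0))
# outline from colour in top image: deck-front edge
save("crop0.png",d["sc"][180:340,360:480],3.5)
E
```

```text
t deck [[533.0, -168.0], [667.0, -170.0], [670.0, 40.0], [536.0, 42.0]] 89.12 3163 0.0994232558979841
t front [[516.0, -141.0], [629.0, -144.0], [634.0, 40.0], [521.0, 43.0]] 88.59 222 0.09067996650719608
t rear [[658.0, -169.0], [794.0, -172.0], [799.0, 37.0], [662.0, 40.0]] 88.78 4346 0.15339637344775414
face 214
[ 0.18639914 -0.02041408  0.05352402]
vial 123 [0.41584793 0.28084731 0.02038332] [0.44111261 0.30711087 0.06755269]
s deck [[535.0, -166.0], [798.0, -167.0], [799.0, 42.0], [536.0, 43.0]] 89.83 2171 0.09812239436598338
s front [[518.0, -166.0], [797.0, -171.0], [800.0, 40.0], [521.0, 45.0]] 88.99 407 0.0913020066929493
s rear [[663.0, -169.0], [796.0, -171.0], [799.0, 39.0], [667.0, 42.0]] 88.96 3962 0.1519499523326428
face 438
[-0.38995126 -0.00491706  0.05478368]
vial 184 [0.41652919 0.28258715 0.02047443] [0.44418853 0.3096425  0.06477721]
```

View pics/crop0.png

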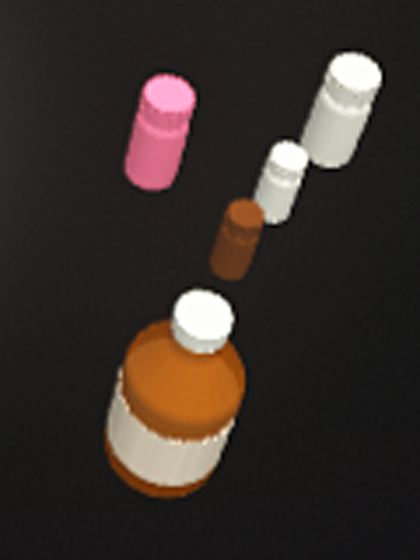

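The crop shows four bottles. The small white vial is at crop (280,180), with the larger white bottle at (345,105), pink at (160,130) and brown at (237,240). The vial is at about (0.429, 0.295). The reader's yaw is about -0.018, and its drawer face is at about (0.517, -0.063).

The rows are not in the units I measure in: shifts go in shares of 0.5 m and turns go in shares of 360 degrees. I convert before sending: -0.311 m / 0.5 = -0.622, -0.213 m / 0.5 = -0.426, -0.285 rad / 6.2832 = -0.0454.

>>> move_arm --plan '[{"delta_pos":[-0.622,-0.426,0],"turn":[0,0,-0.0454],"fingers":1},{"delta_pos":[-0.622,-0.426,0],"turn":[0,0,-0.0454],"fingers":1},{"delta_pos":[-0.622,-0.426,0],"turn":[0,0,-0.0454],"fingers":1},{"delta_pos":[-0.622,-0.426,0],"turn":[0,0,-0.0454],"fingers":1},{"delta_pos":[-0.622,-0.426,0],"turn":[0,0,-0.0454],"fingers":1},{"delta_pos":[-0.622,-0.426,0],"turn":[0,0,-0.0454],"fingers":1},{"delta_pos":[-0.622,-0.426,0],"turn":[0,0,-0.0454],"fingers":1},{"delta_pos":[-0.622,-0.426,0],"turn":[0,0,-0.0454],"fingers":1}]'

```text
clock: 1.1
position: [0.4194, 0.3007, 0.2421]
ee_rot: [0.009, 1.0, 0.0, -0.0]
ft_force: [-0.1, 0.3, -0.2]
grip_width: 0.001
grasp_force: 0.0
```

```bash
cat >> h.py <<'E'
def wcloud():
    o=get_obs(); c=camera("wrist")
    v,u=np.mgrid[0:400,0:640]; x=(u-c["cx"])/c["fx"];y=(v-c["cy"])/c["fy"];r=np.hypot(x,y)+1e-9
    z=c["range_z"]; k=np.tan(np.minimum(r,1.5))/r*z
    P=np.stack([x*k,y*k,z,np.ones_like(z)],-1)@np.array(c["tool_from_camera"]).T
    W=P[...,:3]@Ro.from_quat(o["ee_rot"]).as_matrix().T+o["position"]
    W[z==0]=np.nan; W[r>1.2]=np.nan
    return c["color"],W
def circ(W,z0,z1,c,R):
    m=(W[...,2]>z0)&(W[...,2]<z1)&(np.hypot(W[...,0]-c[0],W[...,1]-c[1])<R)
    p=W[m]; (x,y),r=cv2.minEnclosingCircle(p[:,:2].astype(np.float32)*1000)
    return len(p),np.round([x,y,r],1),np.round(np.nanmedian(p,0),4)
E
python3 - <<'E'
from h import *
C,W=wcloud()
print(circ(W,.056,.07,(.429,.295),.03),circ(W,.01,.042,(.429,.295),.03),circ(W,.056,.07,(.494,.286),.03))
print(np.nanmedian(W[(np.hypot(W[...,0]-.40,W[...,1]-.25)<.02)],0))
save("w1.png",C)
E
```

```text
(461, array([428.6, 295.9,  13. ]), array([0.4283, 0.2958, 0.0634])) (107, array([424.3, 296.1,  12.8]), array([0.4177, 0.2968, 0.0273])) (58, array([486.2, 283.9,   8.6]), array([0.486 , 0.2813, 0.0628]))
[0.40776038 0.25606813 0.31753079]
```

Converted, -0.362 m / 0.5 = -0.724, 0.185 m / 0.5 = 0.37.

>>> move_arm --plan '[{"delta_pos":[-0.085,-0.724,0],"turn":[0,0,0],"fingers":1},{"delta_pos":[-0.085,-0.724,0],"turn":[0,0,0],"fingers":1},{"delta_pos":[-0.085,-0.724,0],"turn":[0,0,0],"fingers":1},{"delta_pos":[-0.085,-0.724,0],"turn":[0,0,0],"fingers":1},{"delta_pos":[-0.085,-0.724,0],"turn":[0,0,0],"fingers":1},{"delta_pos":[-0.085,-0.724,0],"turn":[0,0,0],"fingers":1},{"delta_pos":[-0.085,-0.724,0.2],"turn":[0,0,0],"fingers":1},{"delta_pos":[-0.085,-0.724,0.37],"turn":[0,0,0],"fingers":1},{"delta_pos":[-0.085,-0.724,0.37],"turn":[0,0,0],"fingers":1},{"delta_pos":[-0.085,-0.724,0.37],"turn":[0,0,0],"fingers":1},{"delta_pos":[-0.085,-0.724,0.37],"turn":[0,0,0],"fingers":1}]'

```text
clock: 2.52
position: [0.4571, -0.0615, 0.0592]
ee_rot: [0.008, 1.0, 0.0, 0.001]
ft_force: [0.4, -0.4, 1.2]
grip_width: 0.0
grasp_force: 0.0
```

Converted, -0.042 m / 0.5 = -0.084, -0.036 m / 0.5 = -0.072.

>>> move_arm --plan '[{"delta_pos":[-0.04,0,0],"turn":[0,0,0],"fingers":1},{"delta_pos":[-0.072,0,0],"turn":[0,0,0],"fingers":1},{"delta_pos":[-0.084,0,0],"turn":[0,0,0],"fingers":1},{"delta_pos":[-0.084,0,0],"turn":[0,0,0],"fingers":1}]'

```text
clock: 3.02
position: [0.4986, -0.0626, 0.0587]
ee_rot: [0.009, 1.0, 0.0, 0.001]
ft_force: [-0.4, -0.1, 0.3]
grip_width: 0.002
grasp_force: 0.0
```

```bash
python3 - <<'E'
from h import *
o=get_obs();print(o["position"],o["ft_force"])
a=camera("scene");W=cloud(a)
p=W[(abs(W[...,2]-.06)<.03)&(abs(W[...,1]+.062)<.02)&(W[...,0]>.44)&(W[...,0]<.53)]
print(len(p))
save("s1.png",a["color"][150:320,230:360],4)
E
```

```text
[ 0.49864218 -0.06260847  0.05873838] [-0.41686345 -0.11004739  0.27601365]
74
```

View pics/s1.png

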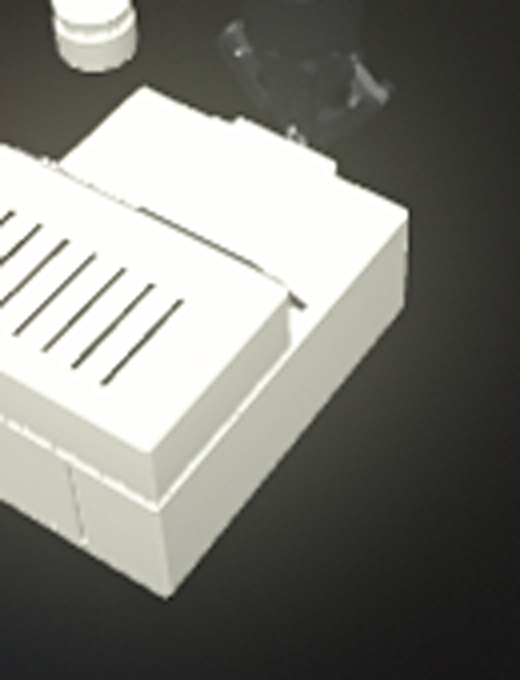

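The dark fingers at (295,120) are just in front of the drawer front at (285,140). Next I feel forward in small steps.

Converted, -0.004 m / 0.5 = -0.008, -0.002 m / 0.5 = -0.004.

>>> move_arm --plan '[{"delta_pos":[-0.004,0,0],"turn":[0,0,0],"fingers":1},{"delta_pos":[-0.008,0,0],"turn":[0,0,0],"fingers":1},{"delta_pos":[-0.008,0,0],"turn":[0,0,0],"fingers":1}]'

```text
clock: 3.45
position: [0.5018, -0.063, 0.0573]
ee_rot: [0.009, 1.0, 0.0, -0.0]
ft_force: [-0.9, -0.7, 0.8]
grip_width: 0.0
grasp_force: 0.0
```

>>> move_arm --plan '[{"delta_pos":[-0.004,0,0],"turn":[0,0,0],"fingers":1},{"delta_pos":[-0.008,0,0],"turn":[0,0,0],"fingers":1},{"delta_pos":[-0.008,0,0],"turn":[0,0,0],"fingers":1}]'

```text
clock: 3.82
position: [0.5053, -0.0631, 0.057]
ee_rot: [0.009, 1.0, 0.0, -0.001]
ft_force: [-3.8, 0.0, 1.7]
grip_width: 0.006
grasp_force: 0.0
```

Converted, -0.002 m / 0.5 = -0.004, -0.001 m / 0.5 = -0.002.

>>> move_arm --plan '[{"delta_pos":[-0.002,0,0],"turn":[0,0,0],"fingers":1},{"delta_pos":[-0.004,0,0],"turn":[0,0,0],"fingers":1},{"delta_pos":[-0.004,0,0],"turn":[0,0,0],"fingers":1}]'

```text
clock: 4.2
position: [0.5074, -0.0631, 0.0571]
ee_rot: [0.009, 1.0, 0.0, -0.0]
ft_force: [-4.6, 0.2, -0.9]
grip_width: 0.003
grasp_force: 0.0
```

Converted, -0.0015 m / 0.5 = -0.003, -0.001 m / 0.5 = -0.002.

>>> move_arm --plan '[{"delta_pos":[-0.002,0,0],"turn":[0,0,0],"fingers":1},{"delta_pos":[-0.003,0,0],"turn":[0,0,0],"fingers":1},{"delta_pos":[-0.003,0,0],"turn":[0,0,0],"fingers":1}]'

```text
clock: 4.58
position: [0.5091, -0.0631, 0.0571]
ee_rot: [0.009, 1.0, 0.0, -0.0]
ft_force: [-4.6, -0.1, -1.6]
grip_width: -0.001
grasp_force: 0.0
```

Converted, -0.0005 m / 0.5 = -0.001.

>>> move_arm --plan '[{"delta_pos":[-0.001,0,0],"turn":[0,0,0],"fingers":1},{"delta_pos":[-0.001,0,0],"turn":[0,0,0],"fingers":1}]'

```text
clock: 4.82
position: [0.5097, -0.0631, 0.0572]
ee_rot: [0.009, 1.0, 0.0, -0.0]
ft_force: [-5.0, -0.1, -2.0]
grip_width: 0.001
grasp_force: 0.0
```

Converted, -0.0005 m / 0.5 = -0.001.

>>> move_arm --plan '[{"delta_pos":[-0.001,0,0],"turn":[0,0,0],"fingers":1},{"delta_pos":[-0.001,0,0],"turn":[0,0,0],"fingers":1}]'

```text
clock: 5.08
position: [0.5102, -0.0631, 0.0572]
ee_rot: [0.009, 1.0, 0.0, -0.0]
ft_force: [-4.7, -0.4, -2.8]
grip_width: 0.003
grasp_force: 0.0
```

Converted, -0.0007 m / 0.5 = -0.0014.

>>> move_arm --plan '[{"delta_pos":[-0.0014,0,0],"turn":[0,0,0],"fingers":1},{"delta_pos":[-0.0014,0,0],"turn":[0,0,0],"fingers":1}]'

```text
clock: 5.32
position: [0.5109, -0.0631, 0.0573]
ee_rot: [0.009, 1.0, 0.0, -0.0]
ft_force: [-4.0, -0.4, -1.8]
grip_width: 0.001
grasp_force: 0.0
```

Converted, -0.0007 m / 0.5 = -0.0014.

>>> move_arm --plan '[{"delta_pos":[-0.0014,0,0],"turn":[0,0,0],"fingers":1},{"delta_pos":[-0.0014,0,0],"turn":[0,0,0],"fingers":1}]'

```text
clock: 5.58
position: [0.5116, -0.0631, 0.0573]
ee_rot: [0.009, 1.0, 0.0, 0.0]
ft_force: [-4.8, -0.1, -1.4]
grip_width: -0.002
grasp_force: 0.0
```

Converted, -0.0007 m / 0.5 = -0.0014.

>>> move_arm --plan '[{"delta_pos":[-0.0014,0,0],"turn":[0,0,0],"fingers":1},{"delta_pos":[-0.0014,0,0],"turn":[0,0,0],"fingers":1}]'

```text
clock: 5.82
position: [0.5123, -0.0632, 0.0573]
ee_rot: [0.009, 1.0, 0.0, -0.0]
ft_force: [-4.2, -0.9, -2.1]
grip_width: -0.001
grasp_force: 0.0
```

>>> move_arm --plan '[{"delta_pos":[-0.0014,0,0],"turn":[0,0,0],"fingers":1},{"delta_pos":[-0.0014,0,0],"turn":[0,0,0],"fingers":1}]'

```text
clock: 6.08
position: [0.5128, -0.0632, 0.0572]
ee_rot: [0.009, 1.0, 0.0, -0.0]
ft_force: [-5.9, -0.2, -1.9]
grip_width: 0.001
grasp_force: 0.0
```

Converted, -0.0004 m / 0.5 = -0.0008.

>>> move_arm --plan '[{"delta_pos":[-0.0008,0,0],"turn":[0,0,0],"fingers":1},{"delta_pos":[-0.0008,0,0],"turn":[0,0,0],"fingers":1}]'

```text
clock: 6.32
position: [0.5129, -0.0632, 0.0571]
ee_rot: [0.009, 1.0, 0.0, -0.001]
ft_force: [-7.6, 0.1, -0.6]
grip_width: 0.002
grasp_force: 0.0
```

Converted, -0.0009 m / 0.5 = -0.0018, -0.0005 m / 0.5 = -0.001.

>>> move_arm --plan '[{"delta_pos":[-0.001,0,0],"turn":[0,0,0],"fingers":1},{"delta_pos":[-0.0018,0,0],"turn":[0,0,0],"fingers":1},{"delta_pos":[-0.0018,0,0],"turn":[0,0,0],"fingers":1}]'

```text
clock: 6.7
position: [0.513, -0.0632, 0.057]
ee_rot: [0.009, 1.0, 0.0, -0.001]
ft_force: [-11.1, 0.2, 3.1]
grip_width: -0.0
grasp_force: 0.0
```

Converted, -0.0007 m / 0.5 = -0.0014, -0.0006 m / 0.5 = -0.0012.

>>> move_arm --plan '[{"delta_pos":[-0.0012,0,0],"turn":[0,0,0],"fingers":1},{"delta_pos":[-0.0014,0,0],"turn":[0,0,0],"fingers":1}]'

```text
clock: 6.95
position: [0.5132, -0.0632, 0.0569]
ee_rot: [0.009, 1.0, 0.0, -0.002]
ft_force: [-15.0, 0.8, 5.9]
grip_width: -0.0
grasp_force: 0.0
```

Converted, 0.105 m / 0.5 = 0.21, 0.098 m / 0.5 = 0.196.

>>> move_arm --plan '[{"delta_pos":[0.008,0,0],"turn":[0,0,0],"fingers":1},{"delta_pos":[0.028,0,0],"turn":[0,0,0],"fingers":1},{"delta_pos":[0.056,0,0],"turn":[0,0,0],"fingers":1},{"delta_pos":[0.084,0,0],"turn":[0,0,0],"fingers":1},{"delta_pos":[0.112,0,0],"turn":[0,0,0],"fingers":1},{"delta_pos":[0.14,0,0],"turn":[0,0,0],"fingers":1},{"delta_pos":[0.168,0,0],"turn":[0,0,0],"fingers":1},{"delta_pos":[0.196,0,0],"turn":[0,0,0],"fingers":1},{"delta_pos":[0.21,0,0],"turn":[0,0,0],"fingers":1},{"delta_pos":[0.21,0,0],"turn":[0,0,0],"fingers":1}]'

```text
clock: 8.2
position: [0.4099, -0.0612, 0.0574]
ee_rot: [0.009, 1.0, 0.0, 0.0]
ft_force: [-0.4, 0.2, 0.2]
grip_width: -0.002
grasp_force: 0.0
```

```bash
python3 - <<'E'
from h import *
print(get_obs()["position"])
b=camera("top");W=cloud(b);save("top1.png",b["color"][180:280,250:420],4)
p=W[(abs(W[...,2]-.091)<.006)&(W[...,0]>.42)&(W[...,0]<.53)&(abs(W[...,1]+.062)<.06)]
print(len(p),p.min(0),p.max(0))
E
```

```text
[ 0.40988025 -0.06122783  0.05741049]
146 [ 0.45470424 -0.09908064  0.08503839] [ 0.4701163  -0.02177342  0.09433205]
```

View pics/top1.png

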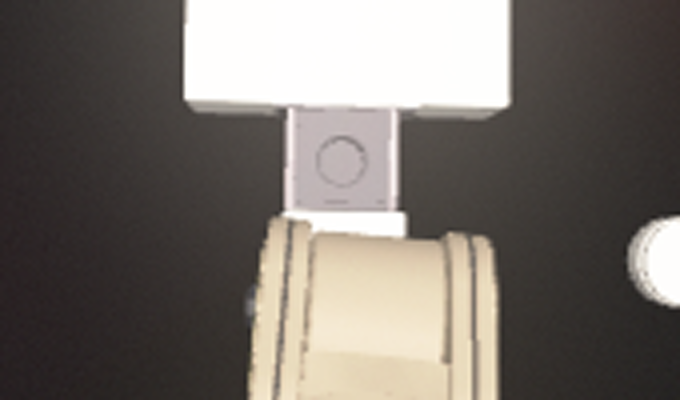

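The drawer is out, with the round seat visible at crop (341,161). I'll raise, measure the seat with the wrist camera and go to the vial.

Converted, -0.18 m / 0.5 = -0.36, -0.06 m / 0.5 = -0.12.

>>> move_arm --plan '[{"delta_pos":[0,0,-0.12],"turn":[0,0,0],"fingers":1},{"delta_pos":[0,0,-0.24],"turn":[0,0,0],"fingers":1},{"delta_pos":[-0.08,0,-0.36],"turn":[0,0,0],"fingers":1},{"delta_pos":[-0.14,0,-0.36],"turn":[0,0,0],"fingers":1},{"delta_pos":[-0.14,0,-0.36],"turn":[0,0,0],"fingers":1},{"delta_pos":[-0.14,0,-0.36],"turn":[0,0,0],"fingers":1}]'

```text
clock: 9.0
position: [0.4796, -0.0627, 0.2367]
ee_rot: [0.009, 1.0, -0.0, -0.001]
ft_force: [-0.6, -0.2, -0.3]
grip_width: -0.001
grasp_force: 0.0
```

```bash
python3 - <<'E'
from h import *
C,W=wcloud()
print(get_obs()["position"])
np.savez("w2.npz",C=C,W=W);save("w2.png",C,1.25)
s=(.502,-.0615)
print("floor",circ(W,.010,.026,s,.02)," ")
def rect(z,t,m):
    p=W[(abs(W[...,2]-z)<t)&(W[...,0]>.42)&(W[...,0]<.56)&(abs(W[...,1]+.06)<.1)&m]
    print(z,len(p),np.round(cv2.boxPoints(cv2.minAreaRect(p[:,:2].astype(np.float32)*1000)),1).tolist(),p[:,2].mean())
rect(.038,.006,True);rect(.090,.005,W[...,0]<.48)
E
```

```text
[ 0.47937261 -0.06271546  0.23667271]
floor (498, array([505.7, -61.7,  15.5]), array([ 0.5067, -0.0617,  0.0207]))  
0.038 2366 [[441.29998779296875, 38.5], [444.20001220703125, -161.0], [559.7999877929688, -159.3000030517578], [557.0, 40.20000076293945]] 0.038415899837970086
0.09 2373 [[441.8999938964844, -100.4000015258789], [469.20001220703125, -101.4000015258789], [472.3999938964844, -21.5], [445.1000061035156, -20.399999618530273]] 0.09095624477177673
```

View pics/w2.png

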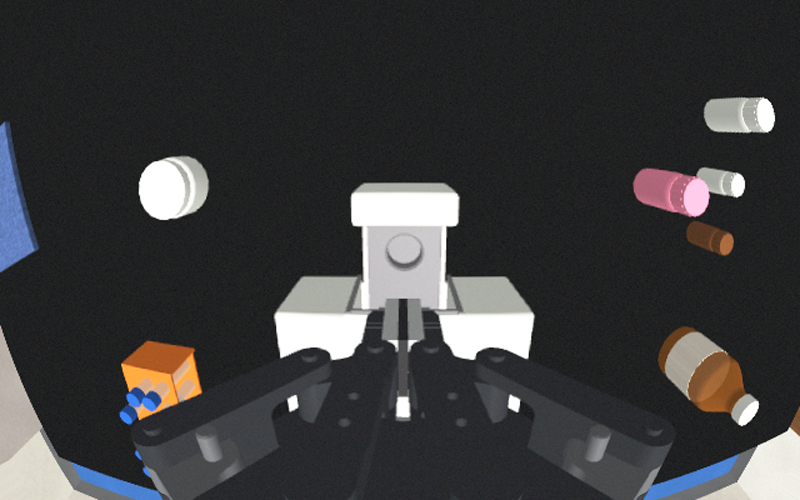

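The wrist view shows the seat at (404,250) in the drawer block, with the drawer front at (405,205). I'll fit its rim more exactly by intersecting pixel rays with the rim plane.

```bash
python3 - <<'E'
from h import *
d=np.load("w2.npz");W=d["W"]
o=get_obs();c=camera("wrist")
T=np.array(c["tool_from_camera"]);R=Ro.from_quat(o["ee_rot"]).as_matrix()
cam=R@T[:3,3]+o["position"];print("cam",cam)
for th in (.033,.0355):
  m=((W[...,2]<th)&(np.hypot(W[...,0]-.503,W[...,1]+.0615)<.024)).astype(np.uint8)
  k,L,S,_=cv2.connectedComponentsWithStats(m);i=1+np.argmax(S[1:,4]);L=(L==i).astype(np.uint8)
  ct=max(cv2.findContours(L,0,1)[0],key=len)[:,0].astype(float)
  for zp in (.0384,.036):
    x=(ct[:,0]-c["cx"])/c["fx"];y=(ct[:,1]-c["cy"])/c["fy"];r=np.hypot(x,y)
    ray=np.stack([x/r*np.sin(r),y/r*np.sin(r),np.cos(r)],-1)@T[:3,:3].T@R.T
    p=cam+ray*((zp-cam[2])/ray[:,2])[:,None]
    e=cv2.fitEllipse(p[:,:2].astype(np.float32)*1000);print(th,zp,len(ct),np.round(e[0],1),np.round(e[1],1), np.round(p.min(0),4),np.round(p.max(0),4))
# side walls of block: y extents of block top at x .48-.52
p=W[(abs(W[...,2]-.0384)<.004)&(W[...,0]>.475)&(W[...,0]<.525)&(abs(W[...,1]+.062)<.05)];print(np.percentile(p[:,1],[.5,99.5]))
E
```

```text
cam [ 0.41176352 -0.06120326  0.37085447]
0.033 0.0384 78 [502.7 -61.6] [28.  29.7] [ 0.4884 -0.0762  0.0384] [ 0.5173 -0.0471  0.0384]
0.033 0.036 78 [503.3 -61.6] [28.2 29.9] [ 0.489  -0.0763  0.036 ] [ 0.5181 -0.047   0.036 ]
0.0355 0.0384 81 [503.2 -61.5] [29.3 29.6] [ 0.4884 -0.0762  0.0384] [ 0.5185 -0.0471  0.0384]
0.0355 0.036 81 [503.8 -61.5] [29.5 29.8] [ 0.489  -0.0763  0.036 ] [ 0.5193 -0.047   0.036 ]
[-0.09222252 -0.03044755]
```

Converted, 0.3575 m / 0.5 = 0.715, 0.06 m / 0.5 = 0.12.

>>> move_arm --plan '[{"delta_pos":[0.06,0.12,0],"turn":[0,0,0],"fingers":0.7},{"delta_pos":[0.1144,0.715,0],"turn":[0,0,0],"fingers":0.3},{"delta_pos":[0.1144,0.715,0],"turn":[0,0,0],"fingers":0.3},{"delta_pos":[0.1144,0.715,0],"turn":[0,0,0],"fingers":0.3},{"delta_pos":[0.1144,0.715,0],"turn":[0,0,0],"fingers":0.3},{"delta_pos":[0.1144,0.715,0],"turn":[0,0,0],"fingers":0.3},{"delta_pos":[0.1144,0.715,0],"turn":[0,0,0],"fingers":0.3},{"delta_pos":[0.1144,0.715,0],"turn":[0,0,0],"fingers":0.3},{"delta_pos":[0.1144,0.715,0],"turn":[0,0,0],"fingers":0.3},{"delta_pos":[0.1144,0.715,0],"turn":[0,0,0],"fingers":0.3}]'

```text
clock: 10.35
position: [0.4295, 0.2949, 0.2375]
ee_rot: [0.01, 1.0, 0.0, 0.0]
ft_force: [-0.4, 0.1, 0.5]
grip_width: 0.696
grasp_force: 0.0
```

```bash
python3 - <<'E'
from h import *
print(get_obs()["position"],get_obs()["ee_rot"],get_obs()["grip_width"])
C,W=wcloud()
print(circ(W,.056,.07,(.429,.295),.03),circ(W,.056,.07,(.494,.286),.03))
E
```

```text
[0.42952802 0.29487625 0.2375285 ] [9.71083982e-03 9.99952829e-01 1.58697671e-04 1.16006538e-04] 0.6963626523365398
(487, array([429.3, 295.4,  13.2]), array([0.4284, 0.2955, 0.0634])) (421, array([493.7, 288.3,  13. ]), array([0.4926, 0.2879, 0.0633]))
```

>>> move_arm --plan '[{"delta_pos":[0.001,0.001,0.12],"turn":[0,0,0],"fingers":0.3},{"delta_pos":[0.001,0.001,0.24],"turn":[0,0,0],"fingers":0.3},{"delta_pos":[0.001,0.001,0.3],"turn":[0,0,0],"fingers":0.3},{"delta_pos":[0.001,0.001,0.36],"turn":[0,0,0],"fingers":0.3},{"delta_pos":[0.001,0.001,0.4],"turn":[0,0,0],"fingers":0.3},{"delta_pos":[0.001,0.001,0.4],"turn":[0,0,0],"fingers":0.3},{"delta_pos":[0.001,0.001,0.4],"turn":[0,0,0],"fingers":0.3}]'

```text
clock: 11.28
position: [0.4293, 0.2966, 0.0383]
ee_rot: [0.009, 1.0, 0.0, 0.0]
ft_force: [-1.0, 0.4, -0.6]
grip_width: 0.701
grasp_force: 0.0
```

>>> move_arm --force 25 --plan '[{"delta_pos":[0,0,0],"turn":[0,0,0],"fingers":0.5},{"delta_pos":[0,0,0],"turn":[0,0,0],"fingers":0.6},{"delta_pos":[0,0,0],"turn":[0,0,0],"fingers":0.7},{"delta_pos":[0,0,0],"turn":[0,0,0],"fingers":0.8},{"delta_pos":[0,0,0],"turn":[0,0,0],"fingers":1},{"delta_pos":[0,0,0],"turn":[0,0,0],"fingers":1},{"delta_pos":[0,0,0],"turn":[0,0,0],"fingers":1}]'

```text
clock: 12.15
position: [0.429, 0.2965, 0.0378]
ee_rot: [0.009, 1.0, 0.0, 0.0]
ft_force: [-1.1, -1.8, 6.3]
grip_width: 0.311
grasp_force: 24.4
```

>>> move_arm --plan '[{"delta_pos":[0,0,-0.04],"turn":[0,0,0],"fingers":1},{"delta_pos":[0,0,-0.14],"turn":[0,0,0],"fingers":1},{"delta_pos":[0,0,-0.26],"turn":[0,0,0],"fingers":1},{"delta_pos":[0,0,-0.32],"turn":[0,0,0],"fingers":1},{"delta_pos":[0,0,-0.32],"turn":[0,0,0],"fingers":1},{"delta_pos":[0,0,-0.32],"turn":[0,0,0],"fingers":1}]'

```text
clock: 12.9
position: [0.4282, 0.2961, 0.1963]
ee_rot: [0.009, 1.0, -0.0, -0.001]
ft_force: [-0.3, -0.2, -1.3]
grip_width: 0.308
grasp_force: 24.7
```

```bash
python3 - <<'E'
from h import *
o=get_obs();p=o["position"];print(p,o["grip_width"],o["ft_force"],o["grasp_force"])
C,W=wcloud()
L=(W-p)@Ro.from_quat(o["ee_rot"]).as_matrix()
print(circ(W,p[2]+.012,p[2]+.035,(p[0],p[1]),.02))
m=(abs(L[...,1])<.02)&(abs(L[...,0])<.03)&(L[...,2]>-.04)&(L[...,2]<.06);q=L[m]
for a,b in((-.035,-.018),(-.018,-.005),(-.005,.01),(.01,.03),(.03,.05)):
    s=q[(q[:,2]>a)&(q[:,2]<b)]
    if len(s)>5:print(a,len(s),np.round(s.min(0),4),np.round(s.max(0),4),np.round(np.median(s,0),4))
v,u=np.where(m);print(u.min(),u.max(),v.min(),v.max())
save("w3.png",C[60:300,220:420],3)
E
```

```text
[0.4282365  0.29612173 0.19627775] 0.3077613762562143 [-0.2548431  -0.20048701 -1.27746922] 24.716759137809277
(4480, array([427.6, 296.1,  19.6]), array([0.4244, 0.2966, 0.2219]))
-0.035 4221 [-0.0126 -0.0198 -0.035 ] [ 0.013  0.02  -0.018] [ 0.0036  0.0007 -0.0258]
-0.018 1315 [-0.0114 -0.0199 -0.018 ] [ 0.0136  0.02   -0.005 ] [ 0.0105 -0.0009 -0.011 ]
-0.005 925 [ 0.0005 -0.0195 -0.005 ] [0.0139 0.02   0.01  ] [ 0.0107 -0.0001  0.0005]
0.01 567 [ 0.0038 -0.0132  0.01  ] [0.0137 0.0131 0.03  ] [ 0.0116 -0.0007  0.0191]
0.03 90 [ 0.0037 -0.0128  0.03  ] [0.0131 0.0124 0.035 ] [ 0.0111 -0.0005  0.0318]
265 377 216 327
```

View pics/w3.png

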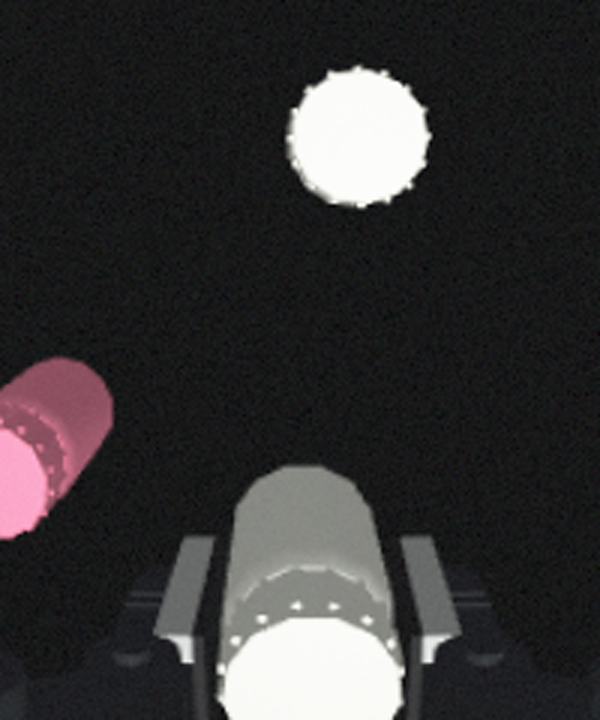

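The vial is held upright and centred at crop (310,640). Next I carry it over the seat.

Converted, -0.356 m / 0.5 = -0.712, -0.0814 m / 0.5 = -0.1628.

>>> move_arm --plan '[{"delta_pos":[-0.1628,-0.712,0],"turn":[0,0,0],"fingers":1},{"delta_pos":[-0.1628,-0.712,0],"turn":[0,0,0],"fingers":1},{"delta_pos":[-0.1628,-0.712,0],"turn":[0,0,0],"fingers":1},{"delta_pos":[-0.1628,-0.712,0],"turn":[0,0,0],"fingers":1},{"delta_pos":[-0.1628,-0.712,0],"turn":[0,0,0],"fingers":1},{"delta_pos":[-0.1628,-0.712,0],"turn":[0,0,0],"fingers":1},{"delta_pos":[-0.1628,-0.712,0.08],"turn":[0,0,0],"fingers":1},{"delta_pos":[-0.1628,-0.712,0.18],"turn":[0,0,0],"fingers":1},{"delta_pos":[-0.1628,-0.712,0.18],"turn":[0,0,0],"fingers":1},{"delta_pos":[-0.1628,-0.712,0.18],"turn":[0,0,0],"fingers":1}]'

```text
clock: 14.2
position: [0.5042, -0.0611, 0.1083]
ee_rot: [0.009, 1.0, -0.0, 0.0]
ft_force: [0.4, -0.2, -0.6]
grip_width: 0.311
grasp_force: 24.8
```

```bash
python3 - <<'E'
from h import *
o=get_obs();p=o["position"];print(p,o["grip_width"],o["ft_force"],Ro.from_quat(o["ee_rot"]).as_rotvec())
C,W=wcloud();save("w4.png",C[100:330,210:430],3)
q=W[(abs(W[...,2]-.091)<.004)&(W[...,0]<.49)&(W[...,0]>.42)&(abs(W[...,1]+.06)<.06)]
print(np.round(cv2.boxPoints(cv2.minAreaRect(q[:,:2].astype(np.float32)*1000)),1).tolist())
E
```

```text
[ 0.50422008 -0.0610663   0.10829885] 0.3109412824474244 [ 0.37970955 -0.15629277 -0.59977842] [ 2.79361995e-02  3.14117899e+00 -4.21233307e-04]
[[443.0, -100.30000305175781], [468.8999938964844, -100.80000305175781], [470.29998779296875, -20.700000762939453], [444.3999938964844, -20.299999237060547]]
```

View pics/w4.png

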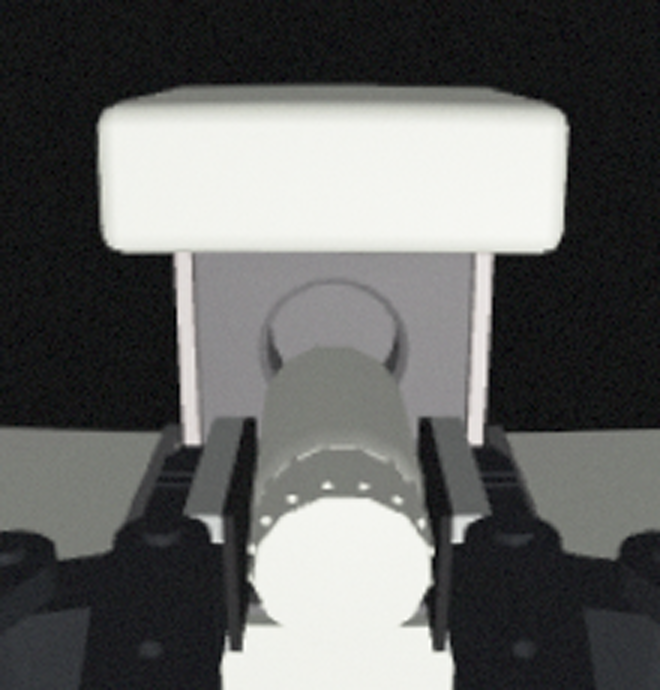

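The vial sits above the seat, with the hole centred at crop (333,340). The drawer front gives the seat at (0.5035, -0.0614), so I make a small correction and lower.

Converted, 0.04 m / 0.5 = 0.08, 0.0006 m / 0.5 = 0.0012.

>>> move_arm --plan '[{"delta_pos":[0.0012,-0.0006,0.03],"turn":[0,0,0],"fingers":1},{"delta_pos":[0.0012,-0.0006,0.052],"turn":[0,0,0],"fingers":1},{"delta_pos":[0.0012,-0.0006,0.064],"turn":[0,0,0],"fingers":1},{"delta_pos":[0.0012,-0.0006,0.076],"turn":[0,0,0],"fingers":1},{"delta_pos":[0.0012,-0.0006,0.08],"turn":[0,0,0],"fingers":1},{"delta_pos":[0.0012,-0.0006,0.08],"turn":[0,0,0],"fingers":1}]'

```text
clock: 15.0
position: [0.5032, -0.0613, 0.0673]
ee_rot: [0.009, 1.0, -0.0, 0.0]
ft_force: [-0.1, -0.1, -0.6]
grip_width: 0.311
grasp_force: 24.8
```

Converted, 0.0095 m / 0.5 = 0.019, 0.007 m / 0.5 = 0.014.

>>> move_arm --plan '[{"delta_pos":[0,0,0.008],"turn":[0,0,0],"fingers":1},{"delta_pos":[0,0,0.014],"turn":[0,0,0],"fingers":1},{"delta_pos":[0,0,0.019],"turn":[0,0,0],"fingers":1},{"delta_pos":[0,0,0.019],"turn":[0,0,0],"fingers":1}]'

```text
clock: 15.5
position: [0.503, -0.0613, 0.0576]
ee_rot: [0.009, 1.0, -0.0, -0.0]
ft_force: [-0.2, 0.1, 0.1]
grip_width: 0.315
grasp_force: 24.8
```

Converted, 0.0013 m / 0.5 = 0.0026, 0.0007 m / 0.5 = 0.0014.

>>> move_arm --plan '[{"delta_pos":[0,0,0.0014],"turn":[0,0,0],"fingers":1},{"delta_pos":[0,0,0.0026],"turn":[0,0,0],"fingers":1},{"delta_pos":[0,0,0.0026],"turn":[0,0,0],"fingers":1}]'

```text
clock: 15.88
position: [0.5032, -0.0612, 0.0565]
ee_rot: [0.009, 1.0, 0.0, 0.0]
ft_force: [-0.0, 0.5, -0.1]
grip_width: 0.312
grasp_force: 24.8
```

Almost no contact yet. Now I release gently, wait, and lift.

Converted, 0.0006 m / 0.5 = 0.0012.

>>> move_arm --plan '[{"delta_pos":[0,0,0.0012],"turn":[0,0,0],"fingers":0.67},{"delta_pos":[0,0,0.0012],"turn":[0,0,0],"fingers":0.6},{"delta_pos":[0,0,0.0012],"turn":[0,0,0],"fingers":0.5},{"delta_pos":[0,0,0],"turn":[0,0,0],"fingers":0.4},{"delta_pos":[0,0,0],"turn":[0,0,0],"fingers":0.4},{"delta_pos":[0,0,0],"turn":[0,0,0],"fingers":0.4},{"delta_pos":[0,0,0],"turn":[0,0,0],"fingers":0.4}]'

```text
clock: 16.75
position: [0.5032, -0.0613, 0.0565]
ee_rot: [0.009, 1.0, 0.0, 0.0]
ft_force: [-0.5, 0.1, 0.0]
grip_width: 0.603
grasp_force: 0.0
```

Converted, -0.18 m / 0.5 = -0.36, -0.16 m / 0.5 = -0.32.

>>> move_arm --plan '[{"delta_pos":[0,0,-0.02],"turn":[0,0,0],"fingers":0.4},{"delta_pos":[0,0,-0.08],"turn":[0,0,0],"fingers":0.4},{"delta_pos":[0,0,-0.2],"turn":[0,0,0],"fingers":0.4},{"delta_pos":[0.05,0,-0.32],"turn":[0,0,0],"fingers":0.4},{"delta_pos":[0.05,0,-0.36],"turn":[0,0,0],"fingers":0.6},{"delta_pos":[0.05,0,-0.36],"turn":[0,0,0],"fingers":1},{"delta_pos":[0.05,0,-0.36],"turn":[0,0,0],"fingers":1}]'

```text
clock: 17.62
position: [0.4778, -0.0608, 0.2359]
ee_rot: [0.009, 1.0, 0.0, -0.0]
ft_force: [-0.1, 0.3, -0.0]
grip_width: 0.004
grasp_force: 0.0
```

```bash
python3 - <<'E'
from h import *
o=get_obs();print(o["position"])
C,W=wcloud();save("w5.png",C[130:330,210:430],3)
print(circ(W,.074,.088,(.5035,-.0613),.024))
q=W[(abs(W[...,2]-.091)<.004)&(W[...,0]<.48)&(W[...,0]>.42)&(abs(W[...,1]+.06)<.06)]
print(np.round(cv2.boxPoints(cv2.minAreaRect(q[:,:2].astype(np.float32)*1000)),1).tolist(),q[:,2].mean())
E
```

```text
[ 0.47782977 -0.06084719  0.23586445]
(535, array([503.5, -60.8,  13.5]), array([ 0.5023, -0.061 ,  0.0813]))
[[443.20001220703125, -99.9000015258789], [468.8999938964844, -100.30000305175781], [470.0, -21.100000381469727], [444.29998779296875, -20.700000762939453]] 0.09112887334356516
```

View pics/w5.png

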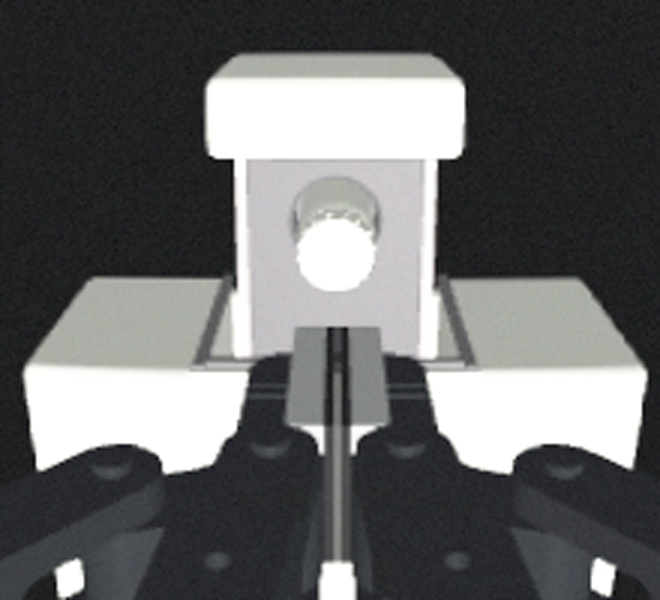

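The vial stands upright in the seat at crop (337,250), with its top at the height expected for fully down. Now I go in front of the drawer to push it home.

Converted, 0.178 m / 0.5 = 0.356, 0.15 m / 0.5 = 0.3.

>>> move_arm --plan '[{"delta_pos":[0.12,0,0],"turn":[0,0,0],"fingers":1},{"delta_pos":[0.144,0,0],"turn":[0,0,0],"fingers":1},{"delta_pos":[0.144,0,0.08],"turn":[0,0,0],"fingers":1},{"delta_pos":[0.144,0,0.2],"turn":[0,0,0],"fingers":1},{"delta_pos":[0.144,0,0.3],"turn":[0,0,0],"fingers":1},{"delta_pos":[0.144,0,0.356],"turn":[0,0,0],"fingers":1},{"delta_pos":[0.144,0,0.356],"turn":[0,0,0],"fingers":1},{"delta_pos":[0.144,0,0.356],"turn":[0,0,0],"fingers":1}]'

```text
clock: 18.68
position: [0.4068, -0.0597, 0.0593]
ee_rot: [0.009, 1.0, -0.0, 0.0]
ft_force: [0.2, -0.4, 0.1]
grip_width: -0.002
grasp_force: 0.0
```

Converted, -0.034 m / 0.5 = -0.068, -0.03 m / 0.5 = -0.06.

>>> move_arm --plan '[{"delta_pos":[-0.02,0,0],"turn":[0,0,0],"fingers":1},{"delta_pos":[-0.036,0,0],"turn":[0,0,0],"fingers":1},{"delta_pos":[-0.044,0,0],"turn":[0,0,0],"fingers":1},{"delta_pos":[-0.052,0,0],"turn":[0,0,0],"fingers":1},{"delta_pos":[-0.06,0,0],"turn":[0,0,0],"fingers":1},{"delta_pos":[-0.068,0,0],"turn":[0,0,0],"fingers":1},{"delta_pos":[-0.068,0,0],"turn":[0,0,0],"fingers":1}]'

```text
clock: 19.55
position: [0.4403, -0.0602, 0.0584]
ee_rot: [0.009, 1.0, -0.0, -0.0]
ft_force: [-2.5, 0.6, 2.2]
grip_width: -0.0
grasp_force: 0.0
```

Converted, -0.06 m / 0.5 = -0.12, -0.009 m / 0.5 = -0.018.

>>> move_arm --plan '[{"delta_pos":[-0.006,0,0],"turn":[0,0,0],"fingers":1},{"delta_pos":[-0.018,0,0],"turn":[0,0,0],"fingers":1},{"delta_pos":[-0.03,0,0],"turn":[0,0,0],"fingers":1},{"delta_pos":[-0.042,0,0],"turn":[0,0,0],"fingers":1},{"delta_pos":[-0.054,0,0],"turn":[0,0,0],"fingers":1},{"delta_pos":[-0.066,0,0],"turn":[0,0,0],"fingers":1},{"delta_pos":[-0.078,0,0],"turn":[0,0,0],"fingers":1},{"delta_pos":[-0.09,0,0],"turn":[0,0,0],"fingers":1},{"delta_pos":[-0.102,0,0],"turn":[0,0,0],"fingers":1},{"delta_pos":[-0.112,0,0],"turn":[0,0,0],"fingers":1},{"delta_pos":[-0.12,0,0],"turn":[0,0,0],"fingers":1},{"delta_pos":[-0.12,0,0],"turn":[0,0,0],"fingers":1}]'

```text
clock: 21.05
position: [0.5004, -0.0612, 0.0584]
ee_rot: [0.009, 1.0, -0.0, 0.0]
ft_force: [-3.3, -0.6, 0.6]
grip_width: 0.0
grasp_force: 0.0
```

Converted, -0.011 m / 0.5 = -0.022, -0.009 m / 0.5 = -0.018.

>>> move_arm --plan '[{"delta_pos":[-0.006,0,0],"turn":[0,0,0],"fingers":1},{"delta_pos":[-0.012,0,0],"turn":[0,0,0],"fingers":1},{"delta_pos":[-0.018,0,0],"turn":[0,0,0],"fingers":1},{"delta_pos":[-0.022,0,0],"turn":[0,0,0],"fingers":1},{"delta_pos":[-0.022,0,0],"turn":[0,0,0],"fingers":1}]'

```text
clock: 21.68
position: [0.5112, -0.0614, 0.0585]
ee_rot: [0.009, 1.0, 0.0, -0.0]
ft_force: [-5.2, -0.7, 1.4]
grip_width: 0.002
grasp_force: 0.0
```

Converted, -0.0016 m / 0.5 = -0.0032, -0.0012 m / 0.5 = -0.0024.

>>> move_arm --plan '[{"delta_pos":[-0.0012,0,0],"turn":[0,0,0],"fingers":1},{"delta_pos":[-0.0024,0,0],"turn":[0,0,0],"fingers":1},{"delta_pos":[-0.0032,0,0],"turn":[0,0,0],"fingers":1},{"delta_pos":[-0.0032,0,0],"turn":[0,0,0],"fingers":1}]'

```text
clock: 22.18
position: [0.5127, -0.0614, 0.0585]
ee_rot: [0.009, 1.0, 0.0, -0.0]
ft_force: [-4.5, -0.9, 1.7]
grip_width: 0.001
grasp_force: 0.0
```

Converted, -0.0008 m / 0.5 = -0.0016, -0.0004 m / 0.5 = -0.0008.

>>> move_arm --plan '[{"delta_pos":[-0.0008,0,0],"turn":[0,0,0],"fingers":1},{"delta_pos":[-0.0016,0,0],"turn":[0,0,0],"fingers":1},{"delta_pos":[-0.0016,0,0],"turn":[0,0,0],"fingers":1}]'

```text
clock: 22.55
position: [0.5135, -0.0615, 0.0585]
ee_rot: [0.009, 1.0, 0.0, -0.0]
ft_force: [-5.6, -0.8, 0.9]
grip_width: 0.003
grasp_force: 0.0
```

Converted, -0.0007 m / 0.5 = -0.0014, -0.0004 m / 0.5 = -0.0008.

>>> move_arm --plan '[{"delta_pos":[-0.0008,0,0],"turn":[0,0,0],"fingers":1},{"delta_pos":[-0.0014,0,0],"turn":[0,0,0],"fingers":1},{"delta_pos":[-0.0014,0,0],"turn":[0,0,0],"fingers":1}]'

```text
clock: 22.92
position: [0.5139, -0.0615, 0.0584]
ee_rot: [0.009, 1.0, 0.0, -0.0]
ft_force: [-6.1, -1.0, 3.0]
grip_width: -0.001
grasp_force: 0.0
```

Converted, -0.0008 m / 0.5 = -0.0016, -0.0004 m / 0.5 = -0.0008.

>>> move_arm --plan '[{"delta_pos":[-0.0008,0,0],"turn":[0,0,0],"fingers":1},{"delta_pos":[-0.0016,0,0],"turn":[0,0,0],"fingers":1},{"delta_pos":[-0.0016,0,0],"turn":[0,0,0],"fingers":1}]'

```text
clock: 23.3
position: [0.514, -0.0615, 0.0584]
ee_rot: [0.009, 1.0, 0.0, -0.001]
ft_force: [-10.9, 0.1, 7.2]
grip_width: -0.0
grasp_force: 0.0
```

Converted, -0.0005 m / 0.5 = -0.001, -0.0003 m / 0.5 = -0.0006.

>>> move_arm --plan '[{"delta_pos":[-0.0006,0,0],"turn":[0,0,0],"fingers":1},{"delta_pos":[-0.001,0,0],"turn":[0,0,0],"fingers":1},{"delta_pos":[-0.001,0,0],"turn":[0,0,0],"fingers":1}]'

```text
clock: 23.68
position: [0.5141, -0.0614, 0.0582]
ee_rot: [0.009, 1.0, 0.0, -0.002]
ft_force: [-12.3, 1.2, 6.9]
grip_width: 0.0
grasp_force: 0.0
```

Converted, -0.0004 m / 0.5 = -0.0008, -0.0003 m / 0.5 = -0.0006.

>>> move_arm --plan '[{"delta_pos":[-0.0006,0,0],"turn":[0,0,0],"fingers":1},{"delta_pos":[-0.0008,0,0],"turn":[0,0,0],"fingers":1}]'

```text
clock: 23.92
position: [0.5141, -0.0614, 0.0582]
ee_rot: [0.009, 1.0, 0.0, -0.002]
ft_force: [-14.5, 0.1, 8.8]
grip_width: 0.004
grasp_force: 0.0
```

Converted, -0.18 m / 0.5 = -0.36, 0.004 m / 0.5 = 0.008.

>>> move_arm --plan '[{"delta_pos":[0.008,0,0],"turn":[0,0,0],"fingers":1},{"delta_pos":[0.02,0,0],"turn":[0,0,0],"fingers":1},{"delta_pos":[0.04,0,0],"turn":[0,0,0],"fingers":1},{"delta_pos":[0.08,0,0],"turn":[0,0,0],"fingers":1},{"delta_pos":[0.14,0,0],"turn":[0,0,0],"fingers":1},{"delta_pos":[0.2,0,0],"turn":[0,0,0],"fingers":1},{"delta_pos":[0.21,0,-0.06],"turn":[0,0,0],"fingers":1},{"delta_pos":[0.21,0,-0.18],"turn":[0,0,0],"fingers":1},{"delta_pos":[0.21,0,-0.3],"turn":[0,0,0],"fingers":1},{"delta_pos":[0.21,0,-0.36],"turn":[0,0,0],"fingers":1},{"delta_pos":[0.21,0,-0.36],"turn":[0,0,0],"fingers":1}]'

```text
clock: 25.3
position: [0.4123, -0.0596, 0.2408]
ee_rot: [0.009, 1.0, 0.001, 0.003]
ft_force: [0.2, -0.3, -0.3]
grip_width: 0.001
grasp_force: 0.0
```

```bash
python3 - <<'E'
from h import *
o=get_obs();print(o["clock"],o["position"],o["ft_force"])
C,W=wcloud()
q=W[(abs(W[...,2]-.091)<.004)&(W[...,0]<.55)&(W[...,0]>.40)&(abs(W[...,1]+.06)<.06)]
print(len(q),np.round(cv2.boxPoints(cv2.minAreaRect(q[:,:2].astype(np.float32)*1000)),1).tolist(),q[:,2].mean())
E
```

```text
25.3 [ 0.41230932 -0.05959216  0.2407754 ] [ 0.23217662 -0.33782299 -0.32355666]
0 [[0.0, 0.0], [0.0, 0.0], [0.0, 0.0], [0.0, 0.0]] nan<stdin>:5: RuntimeWarning: Mean of empty slice.
  ret = ret.dtype.type(ret / rcount)
```

```bash
python3 - <<'E'
from h import *
d=np.load("c0.npz")
for W in (d["tw"],cloud(camera("top")),d["sw"],cloud(camera("scene"))):
    p=W[(abs(W[...,2]-.091)<.006)&(W[...,0]>.42)&(W[...,0]<.532)&(abs(W[...,1]+.062)<.05)]
    print(len(p),p[:,0].min(),np.median(p[:,0]))
b=camera("scene");save("end.png",b["color"][130:320,200:480],2.5)
E
```

```text
164 0.5189245787394606 0.5243140786404922
161 0.5189396591676512 0.524290630196757
72 0.5191525307578082 0.5249598838039109
71 0.5183359674451543 0.5256549755812346
```

View pics/end.png

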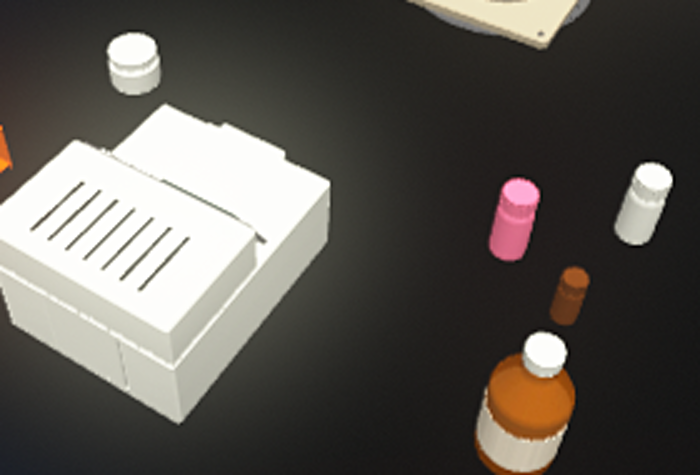

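The drawer front at (250,140) is back at its latched position, matching the start to within 1 mm. The vial is inside, and the jar and amber bottle are standing where they were.

```bash
python3 -c "from workcell import hand_in;print(hand_in())"
```

```text
the job is handed in; nothing more can be done
None
```

I loaded the vial upright into the drawer seat, pushed the drawer home until it latched and stayed shut, and handed the job in at about 25 s; the peak reading was about 17 N, and the hand-in call returned no verdict.

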